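# Refit the waste jar to the vacuum unit

## Task

Refit the emptied glass waste jar to the vacuum unit: without lifting it off the surface, push it gently up the sloping sill of the jar cradle and over the raised lip, until it has come down flat behind the lip, held there by the sprung seal. Then swing the suction spout round over the jar's lid as far as it goes, and leave the other things on the desk alone.

Things in the scene. Friction and masses are not known exactly. Their poses are not given: they have to be found in the camera images.
- machine: white vacuum unit, fixed, with a steel jar cradle at its -y end, open to -y. Origin: middle of the jar's seat in the cradle, at desk level, with the cradle at mid setting; +y is the way the jar slides in (world +y at yaw 0), x across. The cradle is clamped in slots: it stands anywhere from 6 mm nearer to 6 mm farther along y than all figures given here, which is not measured: feel for it
- ramp_foot (a point): middle of the cradle's ramp's lower edge at mid setting, machine y -102 mm, desk level; the steel ramp, 110 mm wide, rises to 10 mm at y -52 (11 degrees). Guide cheeks 20 mm high, 98 mm apart inside, run from y -52 to +58 and flare to 140 mm apart at y -96. Friction of jar on steel is about 0.3, on the desk about 0.6, both varying by 20 percent
- lip (a point): middle of the lip's crest at its rear edge at mid setting, machine y -46 mm, 10 mm above the desk. The crest is flat for 6 mm; behind its upright rear face the cradle's floor is 6 mm lower. Getting the jar's rear edge past it takes about 12 N of push against the seal; friction on the pusher may hold that edge up, so it may have to be eased down about 6 mm behind the lip
- seal_face (a point): front face of the sprung rubber seal when free, at mid setting, machine y +45.4 mm, 18 mm above the desk, disc 24 mm across, on the cradle's rear upstand. It meets the jar 0.6 mm before the jar is at its seat (about 1.5 mm before, while the jar still leans on the lip), starts at 0.5 N and yields 8 N per mm, up to 6 mm, then presses the seated jar back against the lip with about 5 N
- jar: loose glass waste jar: steel foot, black filter inside, white lid; a plain upright cylinder 92 mm in diameter, 80 mm high, about 0.45 kg (0.8 to 1.3 times that). Origin: centre of its underside. Seated, it stands upright on the cradle's floor, 4 mm above the desk, its rear edge behind the lip. More than 20 N of push may crack it
- spout (a joint): angle (rad) of the suction spout, a metal arm turning level about an upright pivot on the console: 0 parked, pointing to the machine's +x; 1.571 its stop, pointing to the machine's -y, its end over the middle of the jar's lid. Clockwise seen from above; stays where it is left; 1 to 1.5 N at the knob moves it
- spout_hinge (a point): on the spout's pivot axis, machine x 0, y +85 mm, 110 mm above the desk. The console's deck around it is 90 mm high (machine x -100 to +150, y 68 to 347 mm); the upper housing on the deck, 220 mm high, begins at y +182 mm
- spout_knob (a point): middle of the black upright knob on the spout's free end, 18 mm in diameter, free from 129 to 161 mm above the desk; this point is 145 mm above the desk, 85 mm from the pivot axis. The spout's underside passes 9 mm above the seated jar's lid
- tube_a: bystander: upright glass filter tube on a steel foot, 34 mm across, 90 mm high; origin under its centre
- tube_b: bystander: a second filter tube of the same size; origin under its centre
- tin: bystander: flat round metal tin, 54 mm across, 26 mm high; origin under its centre
- nozzle: bystander: small steel nozzle, 30 mm across, 37 mm high; origin under its centre
There are look-alikes about, which are no part of the job. What is shaped like the jar but blue or brown is not meant.

How it is judged:
On the way, in this order (a step that is already met when the one before it is completed fails the run):
1. the jar stands flat in the cradle, its foot down behind the lip, with the spout not yet over it (y of jar in the frame of machine between -0.01 and 0.01 m and z of jar in the frame of machine between 0.0025 and 0.006 m and angle between jar's own z axis and vertical below 0.03 rad and value of joint spout below 1.2 rad), for 0.3 s.
2. the spout is swung round to its stop over the jar's lid (value of joint spout above 1.5 rad), for 0.2 s.
At the end, for the whole second after the job is handed in: The jar stands still and upright in the cradle (within 30 mrad), its foot down on the cradle's floor behind the lip (its underside 2.5 to 6 mm above the desk, its centre within 10 mm along and 6 mm across of the seat's middle setting); the spout is within 0.07 rad of its stop over the lid (y of jar in the frame of machine between -0.01 and 0.01 m and x of jar in the frame of machine between -0.006 and 0.006 m and z of jar in the frame of machine between 0.0025 and 0.006 m and angle between jar's own z axis and vertical below 0.03 rad and linear speed of jar below 0.01 m/s and value of joint spout above 1.5 rad); the robot touches nothing.
It fails at once if the jar is pushed with more than 20 N (contact force between any of the fingers, the arm and jar above 20 N).
It fails at once if the jar is lifted off the surface or tipped (height (world z) of jar above 0.025 m or angle between jar's own z axis and vertical above 0.35 rad).
It fails at once if a bystander is moved (distance of any of tube_a, tube_b, tin, nozzle from where it was at the start of the episode above 0.015 m).
It also fails if it takes over 64 s, if anything falls off the work surface, if the arm or the gripper's body presses on something with over 40 N, if the wrist force passes 120 N, or if a joint passes its speed limit or range.

## Robot

A 6-joint arm with a two-finger parallel gripper is mounted at the origin on the work surface. World frame = base frame: x ahead of the robot, y to its left, z up, the work surface at z = 0. Lengths are in m, angles in rad, forces in N, time in s.
With the tool pointing down it reaches from about 0.375 to 0.9 m from the base axis. Payload 3.1 kg.
Tool frame: the origin (TCP) lies between the finger pads; the fingertips stand manip.finger_overhang ahead of it and the grasp point (between the pads) lies 5 mm behind it (manip.finger_overhang is the distance from the TCP to the fingertips, in m); z points along the fingers, y is the line along which they close (so a half turn about z gives the same grasp; the last joint's range is limited). The gripper opens to 85 mm and grips with 20 to 120 N. Pads are 22 mm wide; open, the fingers measure 114 mm over their backs; the gripper's body (76 mm by 85 mm) begins 54 mm behind the grasp point. The pads swing forward as they close: fully open they stand 13 mm farther back than shut.
Start: joints at [-1.385, 0.527, 1.433, -0, 1.181, -0.178], TCP at [0.223, -0.584, 0.245] pointing down, gripper open.
Joint ranges: [-3.08, 3.08], [-0.75, 2.2], [0.22, 2.44], [-1.43, 4.57], [0, 2.65], [-2.85, 2.85]. Speed limits (rad/s): [2.79, 2.79, 3.14, 3.14, 3.14, 3.14].

## Interface

Orientations are given as a unit quaternion [x, y, z, w].
In Python, from station import manip gives the robot as it stands.
- The arm moves only by the tool drive_tool, never from a script. Its argument "plan" is a list of rows, each a list of 7 numbers: the shift along the tool's x, y, z in m, then the turn, a rotation vector about the tool's x, y, z in degrees, then the opening, from -1 (shut) to 1 (fully open). In form: [[x, y, z, wx, wy, wz, gripper], ...]. A call has 1 to 10 rows; each row shifts and turns the commanded pose from where the row before left it, along the tool's axes as they then stand; what a row does not reach is not made up. A row lasts 1/10 s, in which the tool goes at most 50 mm and 8.59 degrees, less where a joint would pass 70% of its speed; a pose out of reach is approached as far as the arm can. A call is refused whole if a number of a shift passes 0.05 or a number of a turn 8.59, either way. A call with a gripper value outside its range is refused whole. The fingers move at their own pace and stop on an object; "newtons" is the grip in N (left out, the last holds). Time passes only in rows, so rows that do not move let the fingers close. It gives the time, the measured TCP pose, the force, the opening and the grip force at its end, in the units of the state.
- manip.sense(): the state, without advancing time (a new reading comes with each control period).
- manip.snapshot(name): name is "side" or "top"; returns a dict with "image" (420x560x3 uint8, red, green, blue), "z_map" (420x560 float32, m along the optical axis (not along the pixel's ray), 0 where there is no reading), "fov_y" (degrees; the focal length in pixels is half the picture's height over the tangent of half this angle, whatever the lens; pixels are square), "cx", "cy" (the principal point, pixels), "k1" (the pictures are not rectified: a ray, as slopes to the right and down, at radius r is drawn at 1 + k1 r^2 times it, then the intrinsics apply), "extrinsics" (4x4, takes a point from camera to world coordinates). Camera axes: x right, y up, looking along -z (the intrinsics and any distortion apply to the point x, -y, -z); pixel columns grow to the right and rows downward; lengths in m; the calibration is good to about 2 mm. A picture is of the moment at which its call begins.
- manip.sign_off(): hands the job in; it is judged then, once.
The state is a dict: "t": time; "q": joint angles; "qd": joint speeds; "tau": joint torques, N m; "tcp_pos": TCP position; "tool_rot": TCP orientation; "force": force on the tool from outside, world axes, zero at the start; "ft_torque": the same for the moment, N m; "finger_gap": opening from 0.0 (shut) to 1.0 (fully open); "gripper_force": force on a finger pad.
Only numpy, scipy, OpenCV 4.12 (cv2) and the standard library are available. Lean on these libraries where they do the work, as an engineer would, in place of code of your own. Each camera call takes 0.05 s, during which the arm holds its last target. There are 200 camera calls.

## Working session

There is one attempt and no reset: what is moved stays moved. The work goes in short steps, Python scripts to look and compute and a tool call to move; the robot and the scene stay as the last step left them, time stands still between calls to the robot, and variables do not carry over. Pictures are saved under pics/ and viewed, at most 11 in all, crops included, and the job is handed in when it is done.

Besides the shell and the picture viewer there is one more tool, called after "Request:" by a JSON object that holds its "fn" and its "kwargs". drive_tool: Moves the arm, as the interface text tells. Its arguments: {"type":"object","properties":{"plan":{"type":"array"},"newtons":{"type":"number"}},"required":["plan"]}

```bash
mkdir -p pics; ls; cat > h.py <<'E'
import numpy as np, cv2, pickle
from station import manip
def snap(n,f=None):
    s=manip.snapshot(n); pickle.dump(s,open(f'pics/{f or n}.pkl','wb')); return s
def load(f): return pickle.load(open(f'pics/{f}.pkl','rb'))
def K(s):
    H=s['image'].shape[0]; f=H/2/np.tan(np.radians(s['fov_y'])/2)
    return np.array([[f,0,s['cx']],[0,f,s['cy']],[0,0,1]])
def rays(s,uv):
    uv=np.asarray(uv,float).reshape(-1,1,2)
    p=cv2.undistortPoints(uv,K(s),np.array([s['k1'],0,0,0,0.]))[:,0]
    d=np.c_[p[:,0],-p[:,1],-np.ones(len(p))]
    E=np.array(s['extrinsics']); return E[:3,3],d@E[:3,:3].T
def onplane(s,uv,z):
    o,d=rays(s,uv); return o+d*((z-o[2])/d[:,2])[:,None]
def bydepth(s,uv):
    o,d=rays(s,uv); uv=np.asarray(uv,int).reshape(-1,2)
    return o+d*s['z_map'][uv[:,1],uv[:,0]][:,None]
def cloud(s):
    H,W=s['z_map'].shape; u,v=np.meshgrid(np.arange(W),np.arange(H))
    return bydepth(s,np.c_[u.ravel(),v.ravel()]).reshape(H,W,3)
E
python3 - <<'E'
from h import *
for n in('side','top'):
    s=snap(n); cv2.imwrite(f'pics/{n}.png',s['image'][:,:,::-1]); print(n,s['fov_y'],s['cx'],s['cy'],s['k1'],np.round(s['extrinsics'],3).tolist())
print(manip.sense(),manip.finger_overhang)
E
```

```text
pics
side 50.59192876343027 278.7047187143511 211.2841049309595 0.03563196797838755 [[0.957, 0.221, -0.189, 0.4], [-0.29, 0.686, -0.668, -0.629], [-0.018, 0.694, 0.72, 0.712], [0.0, 0.0, 0.0, 1.0]]
top 55.56036590584413 278.41537292000277 207.52695394906482 -0.08622302959938713 [[-0.007, 0.982, -0.187, 0.407], [-1.0, -0.004, 0.016, -0.065], [0.015, 0.187, 0.982, 0.945], [0.0, 0.0, 0.0, 1.0]]
{'t': 0.1, 'q': array([-1.38449262e+00,  5.28371952e-01,  1.43377962e+00, -3.65049009e-05,
        1.18142563e+00, -1.78497998e-01]), 'qd': array([-0.0002327 , -0.00049572, -0.00416637, -0.00045428,  0.00050509,
       -0.00053914]), 'tau': array([-2.33409319e-04, -4.43304741e+01, -1.78586751e+01, -1.67092830e-04,
        3.85636478e-03,  1.90584785e-05]), 'tcp_pos': array([ 0.22287909, -0.58323763,  0.24443049]), 'tool_rot': array([ 9.83409290e-01,  1.81397862e-01, -2.07519026e-05, -9.92200797e-04]), 'force': array([ 0.88913467, -0.09331914, -0.39858875]), 'ft_torque': array([-0.01369062,  0.01473252, -0.01341626]), 'gripper_force': 0.0, 'finger_gap': 1.0001957241575201} 0.014
```

View pics/side.png

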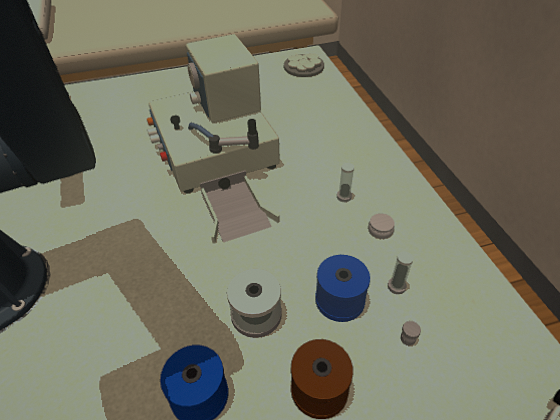

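View pics/top.png

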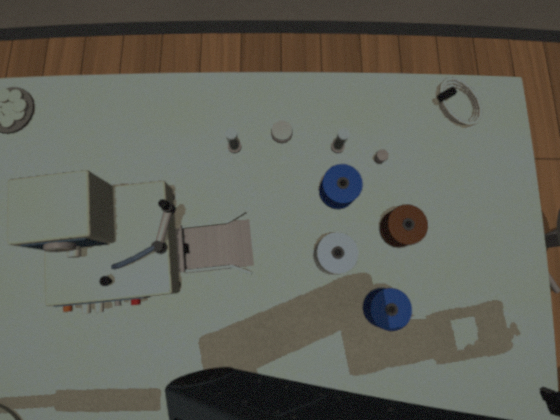

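Side view: the white jar is at (254,300), with blue look-alikes at (342,288) and (194,382) and a brown one at (321,375). The cradle ramp is at (240,210) and the spout knob at (252,130). In the top view the jar is at (337,253), the cradle at (215,246), the hinge at (160,246) and the knob at (165,205). The white-lidded jar fits the description; I'll confirm it in a crop while measuring.

```bash
python3 - <<'E'
from h import *
a,b=load('top'),load('side')
ca=cv2.resize(a['image'][180:340,90:400,::-1],None,fx=2.5,fy=2.5,interpolation=cv2.INTER_CUBIC)
cv2.imwrite('pics/crop1.png',ca)
for n,s,(u,v) in(('top',a,(337,253)),('side',b,(254,292))):
    P=cloud(s); im=s['image'].astype(int)
    H,W=P.shape[:2]; U,V=np.meshgrid(np.arange(W),np.arange(H))
    near=(np.hypot(U-u,V-v)<40)
    m=near&(P[...,2]>.072)&(P[...,2]<.09)&(im.min(2)>90)
    m=m.astype(np.uint8); c=max(cv2.findContours(m,0,cv2.CHAIN_APPROX_NONE)[0],key=cv2.contourArea)
    p=P[m>0]; print(n,'lid z',np.median(p[:,2]),len(p))
    hull=cv2.convexHull(c)[:,0]; q=onplane(s,hull,.08)
    (x,y),r=cv2.minEnclosingCircle(q[:,:2].astype(np.float32)); print('circle',x,y,r, 'mean',p[:,:2].mean(0))
    # desk
    print('desk z',np.median(P[350 if n=='top' else 260,500,2]))
    # heights: deck
P=cloud(a)
for nm,uv in dict(hinge=(160,246),knob=(165,205),deck=(100,270),rampR=[(250,222)],rampL=(253,266),ramp=(240,245),a=(235,147),tin=(282,132),b=(340,148),noz=(381,157),blue=(342,183)).items(): print(nm,bydepth(a,uv).round(4))
P=cloud(b)
for nm,uv in dict(hinge=(215,142),knob=(252,124),tubea=(345,195),tin=(381,222),tubeb=(399,285),noz=(411,325)).items(): print('side',nm,bydepth(b,uv).round(4))
E
```

```text
top lid z 0.07903807889969205 1260
circle 0.47228312492370605 -0.20718395709991455 0.04603113234043121 mean [ 0.471736   -0.20714669]
desk z -0.0028906236665291463
side lid z 0.07896793219065112 1726
circle 0.47156089544296265 -0.20695851743221283 0.04548274353146553 mean [ 0.47129275 -0.20786999]
desk z -0.753227784612906
hinge [[0.4837 0.167  0.1245]]
knob [[0.5623 0.1498 0.1632]]
deck [[0.4351 0.3048 0.0917]]
rampR [[ 0.5524 -0.012  -0.0011]]
rampL [[ 0.4476 -0.0195 -0.0015]]
ramp [[0.4967 0.011  0.0057]]
a [[0.7311 0.0239 0.0284]]
tin [[ 0.7699 -0.0901  0.0268]]
b [[ 0.7303 -0.2315  0.0224]]
noz [[ 0.7026 -0.3272  0.0377]]
blue [[ 0.6279 -0.2227  0.0784]]
side hinge [[0.4838 0.1624 0.1203]]
side knob [[0.5662 0.15   0.1575]]
side tubea [[0.738 0.017 0.018]]
side tin [[ 0.7741 -0.0874  0.025 ]]
side tubeb [[ 0.7379 -0.2375  0.0209]]
side noz [[ 0.7113 -0.3246  0.0371]]
```

View pics/crop1.png

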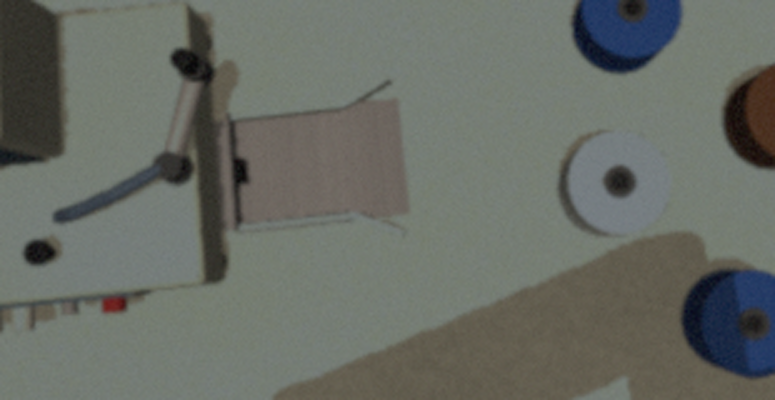

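The crop confirms the white-lidded jar at (0.472,-0.207), and it isn't blue or brown. The machine is yawed about +4°, so next I measure its frame.

```bash
python3 - <<'E'
from h import *
a,b=load('top'),load('side')
for s,box in((a,(183,256,205,285)),(b,(195,285,165,245))):
    P=cloud(s); im=s['image']; u0,u1,v0,v1=box
    lab=cv2.cvtColor(im,cv2.COLOR_RGB2LAB).astype(int)
    m=np.zeros(im.shape[:2],np.uint8); 
    m[v0:v1,u0:u1]=(lab[v0:v1,u0:u1,1]>128)*1
    m=cv2.morphologyEx(m,cv2.MORPH_OPEN,np.ones((5,5)))
    c=max(cv2.findContours(m,0,cv2.CHAIN_APPROX_NONE)[0],key=cv2.contourArea)[:,0]
    p=bydepth(s,c)[:,:]; 
    q=onplane(s,c,0.0)[:,:2]
    # use low part
    lo=cv2.minAreaRect((p[(p[:,2]<.02)][:,:2]*1000).astype(np.float32)); print('ramp rect',lo, cv2.boxPoints(lo).round(1).tolist())
    # front edge line: points with smallest y per x
    e=[]
    for x in np.arange(.46,.545,.004):
        k=abs(q[:,0]-x)<.003
        if k.any(): e.append((x,q[k][:,1].min()))
    e=np.array(e); f=np.polyfit(e[:,0],e[:,1],1); print('foot edge slope',np.degrees(np.arctan(f[0])),'y at .5',np.polyval(f,.5),'res',np.std(e[:,1]-np.polyval(f,e[:,0])))
    # deck: z 0.08-0.1
    H,W=P.shape[:2]
    d=((P[...,2]>.083)&(P[...,2]<.098)&(P[...,0]>.3)&(P[...,0]<.68)&(P[...,1]>.1)&(P[...,1]<.5))
    pd=P[d]; print('deck z',np.median(pd[:,2]))
    e=np.array([(x,np.percentile(pd[abs(pd[:,0]-x)<.003][:,1],1)) for x in np.arange(.40,.60,.005) if (abs(pd[:,0]-x)<.003).sum()>5])
    f=np.polyfit(e[:,0],e[:,1],1); print('deck front',np.degrees(np.arctan(f[0])),np.polyval(f,.5),np.std(e[:,1]-np.polyval(f,e[:,0])))
    e=np.array([(y,np.percentile(pd[abs(pd[:,1]-y)<.003][:,0],[1,99])[0],np.percentile(pd[abs(pd[:,1]-y)<.003][:,0],[1,99])[1]) for y in np.arange(.18,.24,.005) if (abs(pd[:,1]-y)<.003).sum()>5])
    for k in(1,2):
        f=np.polyfit(e[:,0],e[:,k],1); print('deck side',np.degrees(np.arctan(-f[0])),'x at y=.2',np.polyval(f,.2))
    # knob and hinge clouds
    k=(P[...,2]>.105)&(P[...,2]<.175)&(P[...,1]>.1)&(P[...,1]<.21)&(P[...,0]>.44)&(P[...,0]<.62)
    pk=P[k]; t=pk[pk[:,2]>.14]; print('knob',len(t),t.min(0),t.max(0),np.median(t,0)); t=t[t[:,2]>.155]; print(' top',len(t),t.mean(0))
    h=pk[pk[:,0]<.515]; print('hinge',h.min(0),h.max(0),np.median(h,0))
E
```

```text
ramp rect ((496.06817626953125, 64.04278564453125), (103.8973617553711, 155.7869873046875), 6.21617317199707) [[436.0, 135.89999389648438], [452.8999938964844, -19.0], [556.0999755859375, -7.800000190734863], [539.2999877929688, 147.10000610351562]]
foot edge slope 4.116116849537211 y at .5 -0.011331292035657067 res 0.0010274672951781183
deck z 0.09044830882289867
deck front 9.277384858054507 0.16452983815317876 0.006662122155577164
deck side 6.0969482972251825 x at y=.2 0.38339164755054445
deck side 6.18653594667269 x at y=.2 0.6289454492095347
knob 89 [0.55871157 0.14669702 0.14086966] [0.57501622 0.16549442 0.16379358] [0.5663417  0.15399997 0.16067261]
 top 67 [0.56700528 0.15576948 0.16114033]
hinge [0.45890442 0.15912697 0.10554722] [0.51445999 0.20949058 0.13092835] [0.48393817 0.17464574 0.12190566]
ramp rect ((495.7167663574219, 65.27649688720703), (112.16466522216797, 160.2013397216797), 6.933075428009033) [[430.3999938964844, 138.0], [449.70001220703125, -21.0], [561.0999755859375, -7.5], [541.7000122070312, 151.60000610351562]]
foot edge slope 5.888837986777402 y at .5 -0.01267401898387436 res 0.00036150226884812896
deck z 0.09020988123565071
deck front 3.135662501843366 0.1578210530730555 0.006015244929918335
deck side 5.69444468870315 x at y=.2 0.38272666034870295
deck side 7.738944645639545 x at y=.2 0.6263617761443797
knob 94 [0.55754714 0.14685639 0.14026396] [0.57412952 0.16528474 0.16328263] [0.56541143 0.15153017 0.15479054]
 top 47 [0.56570563 0.15474298 0.15988919]
hinge [0.4590739  0.15880091 0.10512864] [0.5145016  0.20960184 0.13012408] [0.48410218 0.16986271 0.11901657]
```

```bash
cat >> h.py <<'E'
from scipy.spatial.transform import Rotation as R
YAW=np.radians(96.2); O=np.array([.4932,.0835]); XH=np.array([np.cos(YAW-np.pi/2),np.sin(YAW-np.pi/2)]); YH=np.array([-XH[1],XH[0]])
def mach(p): p=np.atleast_2d(p); return np.c_[(p[:,:2]-O)@XH,(p[:,:2]-O)@YH]
def st(s=None):
    s=s or manip.sense(); r=R.from_quat(s['tool_rot']).as_matrix()
    print('t',round(s['t'],2),'mach',mach(s['tcp_pos']).round(4)[0],'z',round(s['tcp_pos'][2],4),'yaw',np.degrees(np.arctan2(r[1,0],r[0,0])).round(2),'toolz',r[:,2].round(3),'F',s['force'].round(2),'gap',round(s['finger_gap'],3)); return s
E
python3 - <<'E'
from h import *
a,b=load('top'),load('side')
P=cloud(a); im=a['image'].astype(int)
for nm,(u,v) in dict(jar=(337,253),blue1=(342,183),brown=(408,224),blue2=(391,309)).items():
    H,W=P.shape[:2];U,V=np.meshgrid(np.arange(W),np.arange(H))
    m=(np.hypot(U-u,V-v)<36)&(P[...,2]>.07)&(P[...,2]<.09)
    h=cv2.convexHull(np.c_[U[m],V[m]].astype(np.int32))[:,0]
    (x,y),r=cv2.minEnclosingCircle(onplane(a,h,.08)[:,:2].astype(np.float32)); print(nm,round(x,4),round(y,4),round(r,4),mach([x,y]).round(4))
for s in(a,b):
    P=cloud(s)
    m=(P[...,2]>.115)&(P[...,2]<.135)&(abs(P[...,0]-.484)<.016)&(abs(P[...,1]-.168)<.02); p=P[m]; print('hinge cap',p.mean(0),p[p[:,2]>np.percentile(p[:,2],60)].mean(0),p.max(0),p.min(0),m.sum())
s=st()
r=R.from_quat(s['tool_rot']).as_matrix()
tgt=np.r_[O+XH*-.074+YH*-.377,.245]; print('to pre-push in tool axes',r.T@(tgt-s['tcp_pos']))
E
```

```text
jar 0.4719 -0.2068 0.0463 [[-0.0526 -0.2863]]
blue1 0.6267 -0.2238 0.0472 [[ 0.0996 -0.3199]]
brown 0.5326 -0.3647 0.0471 [[-0.0092 -0.4498]]
blue2 0.3495 -0.3171 0.0468 [[-0.1861 -0.3827]]
hinge cap [0.48454559 0.17434656 0.12154077] [0.48348432 0.17620038 0.12355653] [0.49914291 0.1879155  0.12504658] [0.47168496 0.16286245 0.11506366] 142
hinge cap [0.48484691 0.1728169  0.12071477] [0.48224116 0.17470961 0.12290367] [0.4996613  0.18779689 0.12499375] [0.47205263 0.16200364 0.11502893] 101
t 0.1 mach [-0.3407 -0.6336] z 0.2444 yaw 20.9 toolz [-0.     0.002 -1.   ] F [ 0.89 -0.09 -0.4 ] gap 1.0
to pre-push in tool axes [ 3.23148747e-01 -1.80540843e-01 -1.12691213e-04]
```

Request:
{"fn": "drive_tool", "kwargs": {"plan": [[0.0345,-0.0182,0,0,0,0,0.18],[0.0345,-0.0182,0,0,0,0,0.18],[0.0345,-0.0182,0,0,0,0,0.18],[0.0345,-0.0182,0,0,0,0,0.18],[0.0345,-0.0182,0,0,0,0,0.18],[0.0345,-0.0182,0,0,0,0,0.18],[0.0345,-0.0182,0,0,0,0,0.18],[0.0345,-0.0182,0,0,0,0,0.18],[0.0345,-0.0182,0,0,0,0,0.18],[0.0345,-0.0182,0,0,0,0,0.18]], "newtons": 40}}

```text
t: 1.1
tcp_pos: [0.481, -0.2892, 0.245]
tool_rot: [0.983, 0.181, -0.0, -0.0]
force: [0.6, -0.1, 0.1]
finger_gap: 0.59
gripper_force: 0.0
```

Request:
{"fn": "drive_tool", "kwargs": {"plan": [[0,0,0,0,0,-8.4,0.18],[0,0,0,0,0,-8.4,0.18],[0,0,0,0,0,-8.4,0.18],[0,0,0,0,0,-8.4,0.18],[0,0,0,0,0,-8.4,0.18],[0,0,0,0,0,-8.4,0.18],[0,0,0,0,0,-8.4,0.18],[0,0,0,0,0,-8.4,0.18],[0,0,0,0,0,-8.1,0.18],[0,0,0,0,0,0,0.18]]}}

```text
t: 2.1
tcp_pos: [0.4801, -0.2905, 0.2449]
tool_rot: [0.668, 0.744, 0.0, -0.001]
force: [-0.7, 0.1, 1.0]
finger_gap: 0.588
gripper_force: 0.0
```

```bash
python3 -c "
from h import *
st()"
```

```text
t 2.1 mach [-0.0534 -0.3704] z 0.2449 yaw 96.19 toolz [-0.001  0.001 -1.   ] F [-0.67  0.11  0.99] gap 0.588
```

Request:
{"fn": "drive_tool", "kwargs": {"plan": [[0,0,0.03,0,0,0,0.18],[0,0,0.03,0,0,0,0.18],[0,0,0.03,0,0,0,0.18],[0,0,0.03,0,0,0,0.18],[0,0,0.03,0,0,0,0.18],[0,0,0.03,0,0,0,0.18],[0,0,0.02,0,0,0,0.18],[0,0,0.008,0,0,0,0.18],[0,0,0,0,0,0,0.18]]}}

```text
t: 3.0
tcp_pos: [0.4798, -0.2903, 0.0362]
tool_rot: [0.668, 0.744, 0.0, -0.001]
force: [-0.1, -0.1, 0.2]
finger_gap: 0.591
gripper_force: 0.0
```

```bash
python3 -c "
from h import *
st()
s=snap('side','s2'); cv2.imwrite('pics/s2.png',cv2.resize(s['image'][180:420,120:440,::-1],None,fx=2.4,fy=2.4))"
```

```text
t 3.0 mach [-0.0537 -0.3701] z 0.0362 yaw 96.1 toolz [-0.002  0.002 -1.   ] F [-0.12 -0.08  0.23] gap 0.591
```

View pics/s2.png

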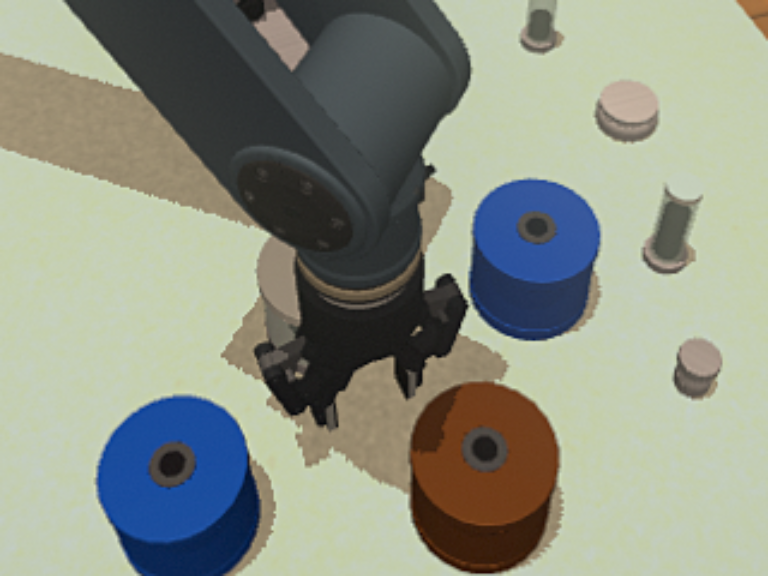

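The picture shows the fingers straddling the space behind the white jar, clear of the brown jar at (485,450) and the blue ones. Start pushing.

Request:
{"fn": "drive_tool", "kwargs": {"plan": [[0.008,0,0,0,0,0,0.18],[0.008,0,0,0,0,0,0.18],[0.006,0,0,0,0,0,0.18],[0.004,0,0,0,0,0,0.18],[0.004,0,0,0,0,0,0.18],[0.004,0,0,0,0,0,0.18],[0.004,0,0,0,0,0,0.18],[0.004,0,0,0,0,0,0.18]]}}

```text
t: 3.85
tcp_pos: [0.4766, -0.2498, 0.0376]
tool_rot: [0.668, 0.744, -0.0, 0.001]
force: [0.4, -2.6, 0.4]
finger_gap: 0.591
gripper_force: 0.0
```

Request:
{"fn": "drive_tool", "kwargs": {"plan": [[0.005,0.002,0,0,0,0,0.18],[0.005,0.002,0,0,0,0,0.18],[0.005,0.002,0,0,0,0,0.18],[0.005,0.002,0,0,0,0,0.18],[0.005,0.002,0,0,0,0,0.18],[0.005,0.002,0,0,0,0,0.18],[0.005,0.002,0,0,0,0,0.18],[0.005,0.002,0,0,0,0,0.18],[0.005,0.002,0,0,0,0,0.18],[0.005,0.002,0,0,0,0,0.18]]}}

```text
t: 4.85
tcp_pos: [0.4904, -0.1967, 0.0373]
tool_rot: [0.668, 0.744, -0.0, -0.0]
force: [-1.4, -3.3, 3.0]
finger_gap: 0.592
gripper_force: 0.0
```

```bash
python3 -c "
from h import *
st()
s=snap('side','s3'); cv2.imwrite('pics/s3.png',cv2.resize(s['image'][180:420,120:440,::-1],None,fx=2.4,fy=2.4))
P=cloud(s);im=s['image'].astype(int)
m=(P[...,2]>.074)&(P[...,2]<.086)&(im.min(2)>110);p=P[m];q=mach(p);k=(abs(q[:,0])<.12)&(q[:,1]<0)&(q[:,1]>-.35);q=q[k];print(k.sum(),q.min(0),q.max(0))
"
```

```text
t 4.85 mach [-0.033  -0.2782] z 0.0373 yaw 96.21 toolz [-0. -0. -1.] F [-1.42 -3.34  3.05] gap 0.592
43 [-0.07852769 -0.28581746] [ 0.09450313 -0.18827973]
```

Request:
{"fn": "drive_tool", "kwargs": {"plan": [[0.005,0.0022,0,0,0,0,0.18],[0.005,0.0022,0,0,0,0,0.18],[0.005,0.0022,0,0,0,0,0.18],[0.005,0.0022,0,0,0,0,0.18],[0.005,0.0022,0,0,0,0,0.18],[0.005,0.0022,0,0,0,0,0.18],[0.005,0.0022,0,0,0,0,0.18],[0.005,0.0022,0,0,0,0,0.18],[0.005,0.0022,0,0,0,0,0.18],[0.005,0.0022,0,0,0,0,0.18]]}}

```text
t: 5.9
tcp_pos: [0.5068, -0.1445, 0.0373]
tool_rot: [0.668, 0.744, -0.0, -0.0]
force: [-1.7, -2.7, -0.6]
finger_gap: 0.589
gripper_force: 0.0
```

Request:
{"fn": "drive_tool", "kwargs": {"plan": [[0.004,0.0022,0,0,0,0,0.18],[0.004,0.0022,0,0,0,0,0.18],[0.004,0.0022,0,0,0,0,0.18],[0.003,0.0022,0,0,0,0,0.18],[0.003,0.0022,0,0,0,0,0.18],[0,0,0,0,0,0,0.18]]}}

```text
t: 6.5
tcp_pos: [0.516, -0.1253, 0.0373]
tool_rot: [0.668, 0.744, 0.0, -0.0]
force: [-0.2, -0.7, 1.1]
finger_gap: 0.59
gripper_force: 0.0
```

```bash
python3 -c "
from h import *
st()
s=snap('top','t3'); cv2.imwrite('pics/t3.png',cv2.resize(s['image'][150:330,120:420,::-1],None,fx=2.6,fy=2.6))
for s in (s,snap('side','s4')):
  P=cloud(s);im=s['image'].astype(int)
  m=(P[...,2]>.074)&(P[...,2]<.086)&(im.min(2)>80);p=P[m];q=mach(p);k=(abs(q[:,0])<.07)&(q[:,1]<0)&(q[:,1]>-.3);q=q[k];print(k.sum(),q.min(0),q.max(0))
"
```

```text
t 6.5 mach [ 1.000e-04 -2.101e-01] z 0.0373 yaw 96.2 toolz [ 0.  0. -1.] F [-0.23 -0.72  1.08] gap 0.59Traceback (most recent call last):
  File "<string>", line 7, in <module>
    m=(P[...,2]>.074)&(P[...,2]<.086)&(im.min(2)>80);p=P[m];q=mach(p);k=(abs(q[:,0])<.07)&(q[:,1]<0)&(q[:,1]>-.3);q=q[k];print(k.sum(),q.min(0),q.max(0))
                                                                                                                                       ~~~~~^^^
    return umr_minimum(a, axis, None, out, keepdims, initial, where)
ValueError: zero-size array to reduction operation minimum which has no identity
```

View pics/t3.png

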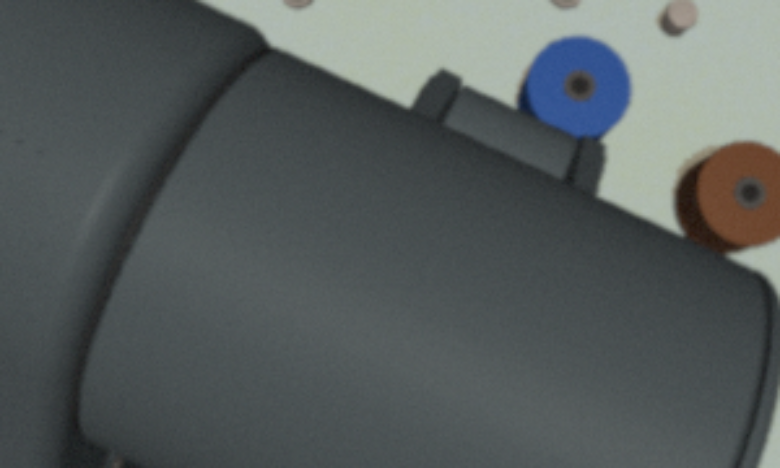

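The arm hides the jar from the top camera, so I'm using the side view.

```bash
python3 -c "
from h import *
s=snap('side','s4'); cv2.imwrite('pics/s4.png',cv2.resize(s['image'][130:370,150:350,::-1],None,fx=2.5,fy=2.5))
P=cloud(s);im=s['image'].astype(int)
m=(P[...,2]>.074)&(P[...,2]<.086)&(im.min(2)>60);p=P[m];q=mach(p);k=(abs(q[:,0])<.075)&(q[:,1]<-.05)&(q[:,1]>-.3);q=q[k];print(k.sum(),q.min(0),q.max(0))
"
```

```text
208 [-0.04643333 -0.29933584] [ 0.07464614 -0.11485237]
```

View pics/s4.png

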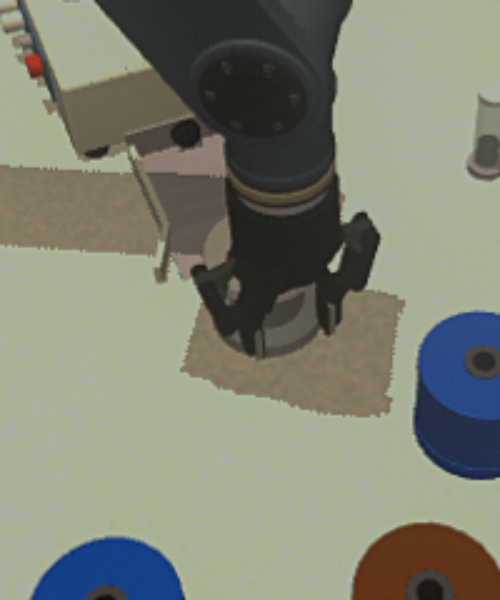

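Side view: the jar is centred across (x≈0), about 49 mm ahead of the TCP, right at the ramp. I tilt the tool 17° so that only the fingertips push, then continue.

Request:
{"fn": "drive_tool", "kwargs": {"plan": [[0,0,0,0,4.25,0,0.18],[0,0,0,0,4.25,0,0.18],[0,0,0,0,4.25,0,0.18],[0,0,0,0,4.25,0,0.18],[0,0,0,0,0,0,0.18]]}}

```text
t: 7.15
tcp_pos: [0.5166, -0.128, 0.0369]
tool_rot: [0.662, 0.735, 0.099, -0.109]
force: [-1.0, -1.1, -0.5]
finger_gap: 0.593
gripper_force: 0.0
```

Request:
{"fn": "drive_tool", "kwargs": {"plan": [[0.0029,0,0.0009,0,0,0,0.18],[0.0029,0,0.0009,0,0,0,0.18],[0.0029,0,0.0009,0,0,0,0.18],[0.0029,0,0.0009,0,0,0,0.18],[0.0029,0,0.0009,0,0,0,0.18],[0.0029,0,0.0009,0,0,0,0.18]]}}

```text
t: 7.75
tcp_pos: [0.514, -0.1075, 0.0373]
tool_rot: [0.66, 0.736, 0.099, -0.11]
force: [0.6, -2.7, -0.8]
finger_gap: 0.589
gripper_force: 1.3
```

```bash
python3 -c "
from h import *
st()"
```

```text
t 7.75 mach [ 0.     -0.1921] z 0.0373 yaw 96.24 toolz [-0.031  0.29  -0.957] F [ 0.6  -2.67 -0.78] gap 0.589
```

Request:
{"fn": "drive_tool", "kwargs": {"plan": [[0.0029,0,0.0009,0,0,0,0.18],[0.0029,0,0.0009,0,0,0,0.18],[0.0029,0,0.0009,0,0,0,0.18],[0.0029,0,0.0009,0,0,0,0.18],[0.0029,0,0.0009,0,0,0,0.18],[0.0029,0,0.0009,0,0,0,0.18],[0.0029,0,0.0009,0,0,0,0.18],[0.0029,0,0.0009,0,0,0,0.18],[0.0029,0,0.0009,0,0,0,0.18],[0.0029,0,0.0009,0,0,0,0.18]]}}

```text
t: 8.75
tcp_pos: [0.5107, -0.0775, 0.0372]
tool_rot: [0.66, 0.736, 0.099, -0.11]
force: [1.0, -3.5, 2.4]
finger_gap: 0.588
gripper_force: 2.0
```

Request:
{"fn": "drive_tool", "kwargs": {"plan": [[0.0029,0,0.0007,0,0,0,0.18],[0.0029,0,0.0007,0,0,0,0.18],[0.0029,0,0.0007,0,0,0,0.18],[0.0029,0,0.0007,0,0,0,0.18],[0.0029,0,0.0007,0,0,0,0.18],[0.0029,0,0.0007,0,0,0,0.18],[0.0029,0,0.0007,0,0,0,0.18],[0.0029,0,0.0007,0,0,0,0.18],[0.0029,0,0.0007,0,0,0,0.18],[0.0029,0,0.0007,0,0,0,0.18]]}}

```text
t: 9.75
tcp_pos: [0.5072, -0.0477, 0.0389]
tool_rot: [0.66, 0.736, 0.099, -0.11]
force: [0.7, -1.7, -2.1]
finger_gap: 0.59
gripper_force: 1.3
```

```bash
python3 -c "
from h import *
st()
s=snap('side','s5'); cv2.imwrite('pics/s5.png',cv2.resize(s['image'][100:300,150:350,::-1],None,fx=3,fy=3))"
```

```text
t 9.75 mach [-0.0002 -0.132 ] z 0.0389 yaw 96.2 toolz [-0.032  0.291 -0.956] F [ 0.68 -1.69 -2.1 ] gap 0.59
```

View pics/s5.png

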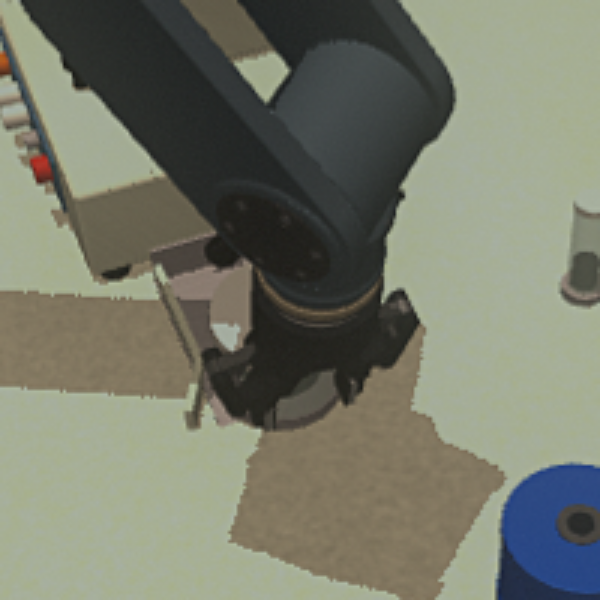

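Request:
{"fn": "drive_tool", "kwargs": {"plan": [[0.0029,0,0.0009,0,0,0,0.18],[0.0029,0,0.0009,0,0,0,0.18],[0.0029,0,0.0009,0,0,0,0.18],[0.0029,0,0.0009,0,0,0,0.18],[0.0029,0,0.0009,0,0,0,0.18],[0.0029,0,0.0009,0,0,0,0.18],[0.0029,0,0.0009,0,0,0,0.18],[0.0029,0,0.0009,0,0,0,0.18],[0.0029,0,0.0009,0,0,0,0.18],[0.0029,0,0.0009,0,0,0,0.18]]}}

```text
t: 10.8
tcp_pos: [0.5044, -0.0179, 0.039]
tool_rot: [0.661, 0.736, 0.099, -0.11]
force: [1.2, -3.9, 1.6]
finger_gap: 0.588
gripper_force: 2.4
```

Request:
{"fn": "drive_tool", "kwargs": {"plan": [[0.0019,0,0.0006,0,0,0,0.18],[0.0019,0,0.0006,0,0,0,0.18],[0.0019,0,0.0006,0,0,0,0.18],[0.0019,0,0.0006,0,0,0,0.18],[0.0019,0,0.0006,0,0,0,0.18]]}}

```text
t: 11.3
tcp_pos: [0.5025, -0.0075, 0.0386]
tool_rot: [0.66, 0.736, 0.099, -0.111]
force: [0.1, -2.4, -0.4]
finger_gap: 0.59
gripper_force: 0.8
```

Request:
{"fn": "drive_tool", "kwargs": {"plan": [[0.0019,0,0.0006,0,0,0,0.18],[0.0019,0,0.0006,0,0,0,0.18],[0.0019,0,0.0006,0,0,0,0.18],[0.0019,0,0.0006,0,0,0,0.18],[0.0019,0,0.0006,0,0,0,0.18]]}}

```text
t: 11.8
tcp_pos: [0.5017, 0.0021, 0.0385]
tool_rot: [0.66, 0.736, 0.099, -0.11]
force: [-0.8, -1.2, -1.6]
finger_gap: 0.59
gripper_force: 0.8
```

```bash
python3 -c "
from h import *
st()"
```

```text
t 11.8 mach [-0.0003 -0.0818] z 0.0385 yaw 96.2 toolz [-0.032  0.291 -0.956] F [-0.78 -1.25 -1.6 ] gap 0.59
```

Request:
{"fn": "drive_tool", "kwargs": {"plan": [[0.0019,0,0.0006,0,0,0,0.18],[0.0019,0,0.0006,0,0,0,0.18],[0.0019,0,0.0006,0,0,0,0.18],[0.0019,0,0.0006,0,0,0,0.18],[0.0019,0,0.0006,0,0,0,0.18]]}}

```text
t: 12.3
tcp_pos: [0.5008, 0.012, 0.0385]
tool_rot: [0.66, 0.736, 0.099, -0.11]
force: [0.1, -1.5, -1.7]
finger_gap: 0.589
gripper_force: 0.8
```

Request:
{"fn": "drive_tool", "kwargs": {"plan": [[0.00096,0,0.0003,0,0,0,0.18],[0.00096,0,0.0003,0,0,0,0.18],[0.00096,0,0.0003,0,0,0,0.18],[0.00096,0,0.0003,0,0,0,0.18]]}}

```text
t: 12.7
tcp_pos: [0.5004, 0.0159, 0.0384]
tool_rot: [0.661, 0.736, 0.099, -0.11]
force: [0.1, -1.5, -0.7]
finger_gap: 0.59
gripper_force: 0.8
```

Request:
{"fn": "drive_tool", "kwargs": {"plan": [[0.00096,0,0.0003,0,0,0,0.18],[0.00096,0,0.0003,0,0,0,0.18],[0.00096,0,0.0003,0,0,0,0.18]]}}

```text
t: 13.0
tcp_pos: [0.5, 0.0189, 0.0384]
tool_rot: [0.661, 0.736, 0.099, -0.11]
force: [0.9, -1.9, 0.5]
finger_gap: 0.589
gripper_force: 0.8
```

```bash
python3 -c "
from h import *
st()
s=snap('side','s6'); cv2.imwrite('pics/s6.png',cv2.resize(s['image'][100:250,150:350,::-1],None,fx=4,fy=4))"
```

```text
t 13.0 mach [-0.0002 -0.065 ] z 0.0384 yaw 96.2 toolz [-0.032  0.291 -0.956] F [ 0.94 -1.89  0.51] gap 0.589
```

View pics/s6.png

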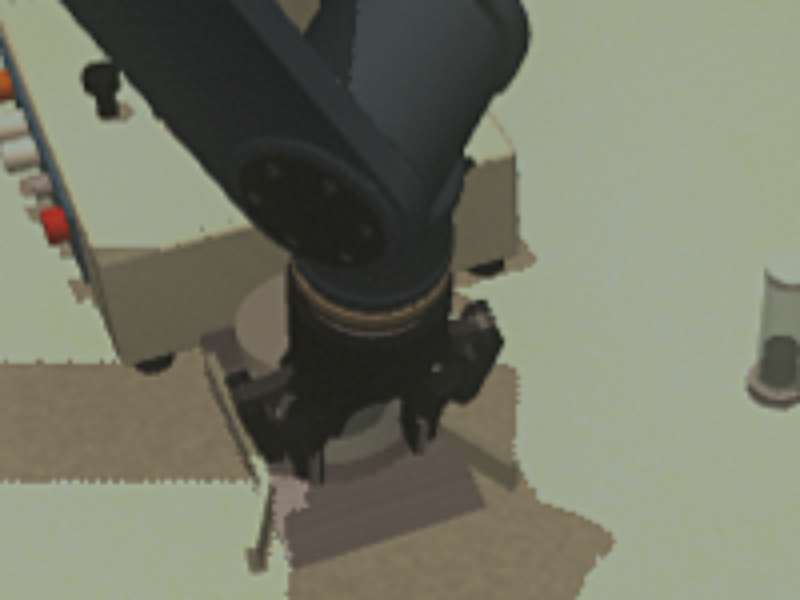

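Request:
{"fn": "drive_tool", "kwargs": {"plan": [[0.0005,0,0.00015,0,0,0,0.18],[0.0005,0,0.00015,0,0,0,0.18],[0.0005,0,0.00015,0,0,0,0.18]]}}

```text
t: 13.35
tcp_pos: [0.4999, 0.0204, 0.0385]
tool_rot: [0.661, 0.736, 0.099, -0.11]
force: [1.1, -1.1, -0.5]
finger_gap: 0.587
gripper_force: 0.8
```

Request:
{"fn": "drive_tool", "kwargs": {"plan": [[0.0005,0,0.00015,0,0,0,0.18],[0.0005,0,0.00015,0,0,0,0.18],[0.0005,0,0.00015,0,0,0,0.18]]}}

```text
t: 13.65
tcp_pos: [0.4997, 0.022, 0.0385]
tool_rot: [0.66, 0.736, 0.099, -0.11]
force: [-0.0, -1.2, -1.4]
finger_gap: 0.592
gripper_force: 0.8
```

Request:
{"fn": "drive_tool", "kwargs": {"plan": [[0.0005,0,0.00015,0,0,0,0.18],[0.0005,0,0.00015,0,0,0,0.18]]}}

```text
t: 13.85
tcp_pos: [0.4996, 0.023, 0.0385]
tool_rot: [0.66, 0.736, 0.099, -0.11]
force: [0.4, -2.2, -2.0]
finger_gap: 0.595
gripper_force: 0.8
```

Request:
{"fn": "drive_tool", "kwargs": {"plan": [[0.0005,0,0.00015,0,0,0,0.18],[0.0005,0,0.00015,0,0,0,0.18],[0.0005,0,0.00015,0,0,0,0.18]]}}

```text
t: 14.15
tcp_pos: [0.4994, 0.0246, 0.0385]
tool_rot: [0.66, 0.736, 0.099, -0.11]
force: [0.3, -0.8, -1.5]
finger_gap: 0.591
gripper_force: 0.8
```

Request:
{"fn": "drive_tool", "kwargs": {"plan": [[0.0005,0,0.00015,0,0,0,0.18],[0.0005,0,0.00015,0,0,0,0.18]]}}

```text
t: 14.35
tcp_pos: [0.4993, 0.0257, 0.0385]
tool_rot: [0.66, 0.736, 0.099, -0.11]
force: [0.3, -1.3, -0.5]
finger_gap: 0.594
gripper_force: 0.8
```

Request:
{"fn": "drive_tool", "kwargs": {"plan": [[0.0005,0,0.00015,0,0,0,0.18],[0,0,0,0,0,0,0.18]]}}

```text
t: 14.55
tcp_pos: [0.4992, 0.0262, 0.0385]
tool_rot: [0.66, 0.736, 0.099, -0.11]
force: [1.1, -2.3, -1.8]
finger_gap: 0.593
gripper_force: 0.7
```

Request:
{"fn": "drive_tool", "kwargs": {"plan": [[0.0005,0,0.00015,0,0,0,0.18],[0.0005,0,0.00015,0,0,0,0.18],[0.0005,0,0.00015,0,0,0,0.18]]}}

```text
t: 14.85
tcp_pos: [0.4991, 0.0277, 0.0385]
tool_rot: [0.66, 0.736, 0.099, -0.11]
force: [-0.1, -0.9, -1.0]
finger_gap: 0.592
gripper_force: 0.8
```

Request:
{"fn": "drive_tool", "kwargs": {"plan": [[0.0005,0,0.00015,0,0,0,0.18],[0.0005,0,0.00015,0,0,0,0.18],[0.0005,0,0.00015,0,0,0,0.18]]}}

```text
t: 15.15
tcp_pos: [0.4989, 0.0293, 0.0385]
tool_rot: [0.66, 0.736, 0.099, -0.11]
force: [0.1, -2.0, -1.8]
finger_gap: 0.591
gripper_force: 0.9
```

Request:
{"fn": "drive_tool", "kwargs": {"plan": [[0.0005,0,0.00015,0,0,0,0.18],[0.0005,0,0.00015,0,0,0,0.18],[0.0005,0,0.00015,0,0,0,0.18]]}}

```text
t: 15.45
tcp_pos: [0.4987, 0.0308, 0.0385]
tool_rot: [0.66, 0.736, 0.099, -0.11]
force: [-0.3, -1.2, -1.8]
finger_gap: 0.589
gripper_force: 0.8
```

Request:
{"fn": "drive_tool", "kwargs": {"plan": [[0.0005,0,0.00015,0,0,0,0.18],[0.0005,0,0.00015,0,0,0,0.18],[0.0005,0,0.00015,0,0,0,0.18]]}}

```text
t: 15.75
tcp_pos: [0.4986, 0.0324, 0.0385]
tool_rot: [0.66, 0.736, 0.099, -0.11]
force: [-1.0, -1.5, -1.5]
finger_gap: 0.586
gripper_force: 0.9
```

Request:
{"fn": "drive_tool", "kwargs": {"plan": [[0.0005,0,0.00015,0,0,0,0.18],[0.0005,0,0.00015,0,0,0,0.18],[0.0005,0,0.00015,0,0,0,0.18]]}}

```text
t: 16.05
tcp_pos: [0.4984, 0.0339, 0.0385]
tool_rot: [0.66, 0.736, 0.099, -0.11]
force: [0.3, -1.9, -0.4]
finger_gap: 0.59
gripper_force: 0.9
```

Request:
{"fn": "drive_tool", "kwargs": {"plan": [[0.0005,0,0.00015,0,0,0,0.18],[0.0005,0,0.00015,0,0,0,0.18],[0.0005,0,0.00015,0,0,0,0.18]]}}

```text
t: 16.35
tcp_pos: [0.4982, 0.0355, 0.0385]
tool_rot: [0.66, 0.736, 0.099, -0.11]
force: [0.4, -2.1, -0.9]
finger_gap: 0.59
gripper_force: 1.0
```

Request:
{"fn": "drive_tool", "kwargs": {"plan": [[0.0005,0,0.00015,0,0,0,0.18],[0.0005,0,0.00015,0,0,0,0.18],[0.0005,0,0.00015,0,0,0,0.18]]}}

```text
t: 16.65
tcp_pos: [0.4984, 0.0365, 0.0385]
tool_rot: [0.66, 0.736, 0.099, -0.109]
force: [0.0, -4.5, -1.1]
finger_gap: 0.588
gripper_force: 2.3
```

Seal felt. Now half-millimetre steps.

Request:
{"fn": "drive_tool", "kwargs": {"plan": [[0.0005,0,0.00015,0,0,0,0.18],[0,0,0,0,0,0,0.18]]}}

```text
t: 16.85
tcp_pos: [0.4986, 0.0367, 0.0385]
tool_rot: [0.66, 0.736, 0.099, -0.109]
force: [-0.3, -6.0, -1.1]
finger_gap: 0.589
gripper_force: 2.7
```

Request:
{"fn": "drive_tool", "kwargs": {"plan": [[0.0005,0,0.00015,0,0,0,0.18],[0,0,0,0,0,0,0.18]]}}

```text
t: 17.05
tcp_pos: [0.4987, 0.0369, 0.0385]
tool_rot: [0.66, 0.737, 0.099, -0.109]
force: [0.1, -6.8, -1.6]
finger_gap: 0.591
gripper_force: 3.1
```

Request:
{"fn": "drive_tool", "kwargs": {"plan": [[0.0005,0,0.00015,0,0,0,0.18],[0.0005,0,0.00015,0,0,0,0.18],[0,0,0,0,0,0,0.18]]}}

```text
t: 17.35
tcp_pos: [0.4989, 0.0374, 0.0385]
tool_rot: [0.66, 0.737, 0.098, -0.108]
force: [-0.5, -8.0, -1.2]
finger_gap: 0.589
gripper_force: 4.0
```

Request:
{"fn": "drive_tool", "kwargs": {"plan": [[0.0005,0,0.00015,0,0,0,0.18],[0.0005,0,0.00015,0,0,0,0.18],[0,0,0,0,0,0,0.18]]}}

```text
t: 17.65
tcp_pos: [0.499, 0.0379, 0.0384]
tool_rot: [0.66, 0.737, 0.098, -0.107]
force: [0.2, -11.4, 0.7]
finger_gap: 0.594
gripper_force: 5.0
```

Request:
{"fn": "drive_tool", "kwargs": {"plan": [[0.0005,0,0.00015,0,0,0,0.18],[0,0,0,0,0,0,0.18]]}}

```text
t: 17.85
tcp_pos: [0.4991, 0.0381, 0.0384]
tool_rot: [0.66, 0.737, 0.098, -0.107]
force: [-0.5, -11.4, -0.4]
finger_gap: 0.589
gripper_force: 5.4
```

Request:
{"fn": "drive_tool", "kwargs": {"plan": [[0.0005,0,0.00015,0,0,0,0.18],[0,0,0,0,0,0,0.18]]}}

```text
t: 18.05
tcp_pos: [0.4992, 0.0383, 0.0384]
tool_rot: [0.66, 0.737, 0.098, -0.107]
force: [-1.3, -12.0, -0.3]
finger_gap: 0.588
gripper_force: 6.0
```

Request:
{"fn": "drive_tool", "kwargs": {"plan": [[0.0005,0,0.00015,0,0,0,0.18],[0,0,0,0,0,0,0.18]]}}

```text
t: 18.25
tcp_pos: [0.4993, 0.0385, 0.0383]
tool_rot: [0.66, 0.737, 0.098, -0.106]
force: [-1.3, -13.6, -0.9]
finger_gap: 0.589
gripper_force: 6.4
```

Request:
{"fn": "drive_tool", "kwargs": {"plan": [[-0.0003,0,0.00096,0,0,0,0.18],[-0.0003,0,0.00096,0,0,0,0.18],[-0.0003,0,0.00096,0,0,0,0.18],[0,0,0,0,0,0,0.18]]}}

```text
t: 18.65
tcp_pos: [0.4994, 0.0382, 0.0352]
tool_rot: [0.66, 0.737, 0.098, -0.106]
force: [-0.8, -13.9, -1.1]
finger_gap: 0.593
gripper_force: 6.9
```

Request:
{"fn": "drive_tool", "kwargs": {"plan": [[-0.0003,0,0.00096,0,0,0,0.18],[-0.0003,0,0.00096,0,0,0,0.18],[-0.0003,0,0.00096,0,0,0,0.18],[-0.0003,0,0.00096,0,0,0,0.18],[0,0,0,0,0,0,0.18]]}}

```text
t: 19.15
tcp_pos: [0.4993, 0.0383, 0.032]
tool_rot: [0.66, 0.737, 0.098, -0.106]
force: [-2.6, -15.4, 5.6]
finger_gap: 0.589
gripper_force: 9.1
```

```bash
python3 -c "
from h import *
st()
s=snap('side','s7')
P=cloud(s);im=s['image'].astype(int)
q=mach(P.reshape(-1,3)).reshape(P.shape[0],-1,2)
m=(P[...,2]>.07)&(P[...,2]<.1)&(q[...,1]<.06)&(q[...,1]>-.06)&(abs(q[...,0])<.06)&(im.min(2)>50)
A=np.c_[q[m],np.ones(m.sum())];z=P[...,2][m]
c=np.linalg.lstsq(A,z,rcond=None)[0];k=abs(A@c-z)<.002;c=np.linalg.lstsq(A[k],z[k],rcond=None)[0]
print(k.sum(),c,q[m][k].min(0),q[m][k].max(0),z[k].mean(),np.std(A[k]@c-z[k]))
"
```

```text
t 19.15 mach [ 0.0012 -0.0456] z 0.032 yaw 96.4 toolz [-0.027  0.285 -0.958] F [ -2.61 -15.4    5.61] gap 0.589
197 [0.01274999 0.01071258 0.08306524] [-0.045793   -0.02203315] [-0.00890901  0.04749049] 0.08282916398799102 0.0008975747965665883
```

Request:
{"fn": "drive_tool", "kwargs": {"plan": [[-0.001,0,-0.0003,0,0,0,0.18],[-0.001,0,-0.0003,0,0,0,0.18],[-0.001,0,-0.0003,0,0,0,0.18],[-0.001,0,-0.0003,0,0,0,0.18],[-0.001,0,-0.0003,0,0,0,0.18],[-0.002,0,-0.0006,0,0,0,0.18],[-0.003,0,-0.0009,0,0,0,0.18],[-0.004,0,-0.0012,0,0,0,0.18],[-0.005,0,-0.0015,0,0,0,0.18],[-0.005,0,-0.0015,0,0,0,0.18]]}}

```text
t: 20.2
tcp_pos: [0.5001, 0.0165, 0.0313]
tool_rot: [0.66, 0.736, 0.099, -0.11]
force: [0.1, -0.8, -0.1]
finger_gap: 0.591
gripper_force: 0.0
```

```bash
python3 -c "
from h import *
st()
s=snap('side','s8')
P=cloud(s);im=s['image'].astype(int)
q=mach(P.reshape(-1,3)).reshape(P.shape[0],-1,2)
m=(P[...,2]>.07)&(P[...,2]<.1)&(q[...,1]<.06)&(q[...,1]>-.06)&(abs(q[...,0])<.06)&(im.min(2)>50)
A=np.c_[q[m],np.ones(m.sum())];z=P[...,2][m]
c=np.linalg.lstsq(A,z,rcond=None)[0];k=abs(A@c-z)<.002;c=np.linalg.lstsq(A[k],z[k],rcond=None)[0]
print(k.sum(),c,q[m][k].min(0),q[m][k].max(0),z[k].mean(),np.std(A[k]@c-z[k]))
"
```

```text
t 20.2 mach [-0.0004 -0.0673] z 0.0313 yaw 96.2 toolz [-0.032  0.291 -0.956] F [ 0.15 -0.81 -0.11] gap 0.591
252 [0.01941572 0.01302587 0.08303327] [-0.04570137 -0.03278302] [-0.00297878  0.04573817] 0.08265130017392372 0.0009443414429957101
```

Request:
{"fn": "drive_tool", "kwargs": {"plan": [[-0.0143,0,-0.0044,0,0,0,0.18],[-0.0143,0,-0.0044,0,0,0,0.18],[0.0088,0,-0.0287,0,0,0,0.18],[0.0117,0,-0.0383,0,0,0,0.18],[0.0117,0,-0.0383,0,0,0,0.18],[0.0117,0,-0.0383,0,0,0,0.18],[0.0117,0,-0.0383,0,0,0,0.18],[0,0,0,0,-8.5,0,-0.3],[0,0,0,0,-8.5,0,-1],[0,-0.03,0,0,0,0,-1]]}}

```text
t: 21.25
tcp_pos: [0.4767, -0.0155, 0.2233]
tool_rot: [0.666, 0.746, 0.001, 0.004]
force: [0.4, -0.9, -0.4]
finger_gap: 0.081
gripper_force: 0.0
```

Request:
{"fn": "drive_tool", "kwargs": {"plan": [[-0.04,-0.03,0,0,0,0,-1],[-0.04,-0.03,0,0,0,0,-1],[-0.04,0,0,0,0,0,-1]]}}

```text
t: 21.55
tcp_pos: [0.4227, -0.1424, 0.2215]
tool_rot: [0.668, 0.744, -0.001, -0.002]
force: [1.9, 0.7, 0.6]
finger_gap: -0.002
gripper_force: 0.0
```

```bash
python3 -c "
from h import *
st()
t=snap('top','t9');s=snap('side','s9'); cv2.imwrite('pics/s9.png',np.hstack([cv2.resize(x['image'][v:v+150,u:u+150,::-1],(400,400)) for x,u,v in((t,100,170),(s,160,100))]))
for s in(t,s):
  P=cloud(s);im=s['image'].astype(int)
  q=mach(P.reshape(-1,3)).reshape(P.shape[0],-1,2)
  m=(P[...,2]>.074)&(P[...,2]<.095)&(q[...,1]<.055)&(q[...,1]>-.06)&(abs(q[...,0])<.06)&(im.min(2)>60)
  if m.sum()<30: continue
  A=np.c_[q[m],np.ones(m.sum())];z=P[...,2][m]
  c=np.linalg.lstsq(A,z,rcond=None)[0];k=abs(A@c-z)<.002;c=np.linalg.lstsq(A[k],z[k],rcond=None)[0]
  print(k.sum(),c,q[m][k].min(0),q[m][k].max(0),z[k].mean())
  m=(P[...,2]>.135)&(P[...,2]<.175)&(q[...,1]<.15)&(q[...,1]>.0)&(q[...,0]<.13)&(q[...,0]>-.02)
  print('knob',m.sum(),q[m].min(0),q[m].max(0),P[m].max(0))
"
```

```text
t 21.55 mach [-0.0945 -0.2169] z 0.2215 yaw 96.18 toolz [-0.005  0.002 -1.   ] F [1.88 0.72 0.6 ] gap -0.002
1085 [0.00072486 0.00457843 0.08319651] [-0.04510353 -0.04256322] [0.04574015 0.04795773] 0.08320911515060338
knob 98 [-0.01860287  0.05528981] [0.08969202 0.13370403] [0.57554422 0.21441289 0.16362493]
71 [-0.05002451  0.13854496  0.08669349] [-0.00043594 -0.04212344] [0.04263613 0.00242344] 0.08194629983402661
knob 109 [0.07100303 0.05463018] [0.08895681 0.07362175] [0.57471322 0.16521156 0.162775  ]
```

View pics/s9.png

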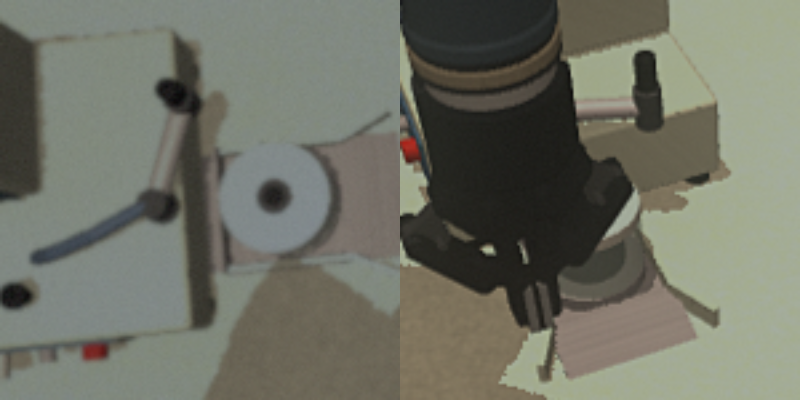

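The top view shows the jar seated flat: centre at machine (0.000, 0.003), lid at 83 mm with slope about 0.005. The spout knob is at machine (0.080, 0.064), joint ≈0.26 rad. I now move behind the knob with the fingers shut.

Request:
{"fn": "drive_tool", "kwargs": {"plan": [[0.039,0.0229,0,0,0,0,-1],[0.039,0.0229,0,0,0,0,-1],[0.039,0.0229,0,0,0,0,-1],[0.039,0.0229,0,0,0,0,-1],[0.039,0.0229,0,0,0,0,-1],[0.039,0.0229,0,0,0,0,-1],[0.039,0.0229,0,0,0,0,-1],[0.039,0.0229,0,0,0,0,-1],[0,0,0,0,0,7.5,-1],[0,0,0,0,0,7.5,-1]]}}

```text
t: 22.65
tcp_pos: [0.5757, 0.1893, 0.2213]
tool_rot: [0.76, 0.65, -0.0, 0.0]
force: [-0.6, -0.4, 0.3]
finger_gap: 0.002
gripper_force: 0.0
```

```bash
python3 -c "
from h import *
st()"
```

```text
t 22.65 mach [0.0935 0.0963] z 0.2213 yaw 81.03 toolz [-0. -0. -1.] F [-0.6  -0.39  0.28] gap 0.002
```

Request:
{"fn": "drive_tool", "kwargs": {"plan": [[0,-0.005,0.02,0,0,0,-1],[0,0,0.02,0,0,0,-1],[0,0,0.02,0,0,0,-1],[0,0,0.0145,0,0,0,-1],[0,0,0,0,0,0,-1]]}}

```text
t: 23.15
tcp_pos: [0.5689, 0.188, 0.1449]
tool_rot: [0.759, 0.651, -0.002, -0.001]
force: [-0.1, 0.3, 0.3]
finger_gap: 0.003
gripper_force: 0.0
```

Request:
{"fn": "drive_tool", "kwargs": {"plan": [[-0.004,0,0,0,0,0,-1],[-0.004,0,0,0,0,0,-1],[-0.004,0,0,0,0,0,-1],[-0.003,0,0,0,0,0,-1]]}}

```text
t: 23.55
tcp_pos: [0.5689, 0.1736, 0.1482]
tool_rot: [0.759, 0.651, 0.001, 0.001]
force: [0.5, 0.5, 0.5]
finger_gap: 0.006
gripper_force: 0.6
```

```bash
python3 -c "
from h import *
st()"
```

```text
t 23.55 mach [0.085  0.0814] z 0.1482 yaw 81.17 toolz [ 0.002  0.001 -1.   ] F [0.5  0.46 0.55] gap 0.006
```

Request:
{"fn": "drive_tool", "kwargs": {"plan": [[-0.0075,0.0014,0,0,0,5,-1],[-0.0075,0.0014,0,0,0,5,-1],[-0.0075,0.0014,0,0,0,5,-1],[-0.0075,0.0014,0,0,0,5,-1],[-0.0075,0.0014,0,0,0,5,-1],[-0.0075,0.0014,0,0,0,5,-1],[-0.0075,0.0014,0,0,0,5,-1]]}}

```text
t: 24.25
tcp_pos: [0.5563, 0.1227, 0.1477]
tool_rot: [0.921, 0.39, 0.001, -0.0]
force: [0.4, 2.1, -0.2]
finger_gap: 0.005
gripper_force: 0.8
```

```bash
python3 -c "
from h import *
st()
for n in('top','side'):
  s=snap(n,n+'10');P=cloud(s)
  q=mach(P.reshape(-1,3)).reshape(P.shape[0],-1,2)
  m=(P[...,2]>.13)&(P[...,2]<.165)&(q[...,1]<.1)&(q[...,1]>-.03)&(q[...,0]<.11)&(q[...,0]>-.03)
  print(n,m.sum(), q[m].min(0) if m.any() else '',q[m].max(0) if m.any() else '')
cv2.imwrite('pics/s10.png',cv2.resize(s['image'][60:210,160:360,::-1],(800,600)))
"
```

```text
t 24.25 mach [0.067  0.0321] z 0.1477 yaw 45.96 toolz [ 0.001  0.001 -1.   ] F [ 0.39  2.06 -0.2 ] gap 0.005
top 130 [0.03816841 0.01202933] [0.06990658 0.03911111]
side 245 [0.03612399 0.01090073] [0.07917832 0.03852333]
```

View pics/s10.png

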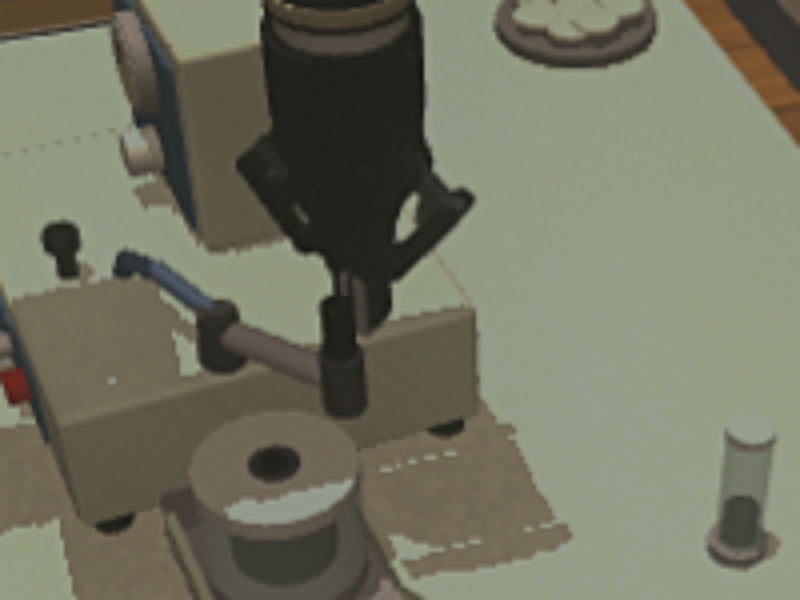

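The knob (340,330 in the crop) is turning with the shut fingers, now about 54°. Continue to the stop.

Request:
{"fn": "drive_tool", "kwargs": {"plan": [[-0.0075,0.0014,0,0,0,5,-1],[-0.0075,0.0014,0,0,0,5,-1],[-0.0075,0.0014,0,0,0,5,-1],[-0.0075,0.0014,0,0,0,5,-1],[-0.0075,0.0014,0,0,0,5,-1],[-0.0075,0.0014,0,0,0,5,-1],[-0.004,0.0007,0,0,0,2.5,-1]]}}

```text
t: 25.05
tcp_pos: [0.5206, 0.0892, 0.1477]
tool_rot: [0.993, 0.119, 0.001, 0.0]
force: [1.0, 0.5, -0.5]
finger_gap: -0.002
gripper_force: 0.6
```

```bash
python3 -c "
from h import *
st()"
```

```text
t 25.05 mach [0.0278 0.0028] z 0.1477 yaw 13.66 toolz [ 0.002  0.    -1.   ] F [ 0.97  0.49 -0.5 ] gap -0.002
```

Request:
{"fn": "drive_tool", "kwargs": {"plan": [[-0.002,0,0,0,0,1.5,-1],[-0.002,0,0,0,0,1.5,-1],[-0.002,0,0,0,0,1.5,-1],[-0.001,0,0,0,0,1.5,-1]]}}

```text
t: 25.45
tcp_pos: [0.5138, 0.0877, 0.1473]
tool_rot: [0.998, 0.067, 0.001, 0.0]
force: [2.7, -1.0, -0.9]
finger_gap: -0.007
gripper_force: 1.0
```

Request:
{"fn": "drive_tool", "kwargs": {"plan": [[-0.001,0,0,0,0,1,-1],[-0.001,0,0,0,0,0,-1]]}}

```text
t: 25.65
tcp_pos: [0.5136, 0.0875, 0.1475]
tool_rot: [0.998, 0.058, 0.003, 0.0]
force: [7.3, 0.0, -3.0]
finger_gap: -0.0
gripper_force: 3.3
```

Stop reached. Hold, then back off and look.

Request:
{"fn": "drive_tool", "kwargs": {"plan": [[0,0,0,0,0,0,-1],[0,0,0,0,0,0,-1],[0,0,0,0,0,0,-1],[0.004,0,0,0,0,0,-1],[0.01,0,0,0,0,0,-1],[0.02,0,0,0,0,0,-1],[0,0,-0.03,0,0,0,-1],[0,0,-0.04,0,0,0,-1],[0.03,0,-0.03,0,0,0,-1],[0.04,0,0,0,0,0,-1]]}}

```text
t: 26.65
tcp_pos: [0.6162, 0.1003, 0.2524]
tool_rot: [0.998, 0.059, 0.003, 0.0]
force: [1.9, -0.5, 0.5]
finger_gap: 0.004
gripper_force: 0.0
```

Request:
{"fn": "drive_tool", "kwargs": {"plan": [[0.04,-0.03,0,0,0,0,-1],[0.04,-0.03,0,0,0,0,-1],[0.03,-0.03,0,0,0,0,-1],[0,0,0,0,0,0,-1]]}}

```text
t: 27.05
tcp_pos: [0.7151, 0.2068, 0.2454]
tool_rot: [0.998, 0.061, 0.0, -0.001]
force: [-0.2, -0.2, -0.8]
finger_gap: 0.004
gripper_force: 0.0
```

```bash
python3 -c "
from h import *
st()
for n in('top','side'):
  s=snap(n,n+'11');P=cloud(s);im=s['image'].astype(int)
  q=mach(P.reshape(-1,3)).reshape(P.shape[0],-1,2)
  m=(P[...,2]>.13)&(P[...,2]<.165)&(q[...,1]<.1)&(q[...,1]>-.03)&(abs(q[...,0])<.06)
  if m.any(): print(n,'knob',m.sum(),q[m].min(0),q[m].max(0))
  m=(P[...,2]>.074)&(P[...,2]<.092)&(q[...,1]<.055)&(q[...,1]>-.06)&(abs(q[...,0])<.06)&(im.min(2)>60)
  if m.sum()>30:
    A=np.c_[q[m],np.ones(m.sum())];z=P[...,2][m]; c=np.linalg.lstsq(A,z,rcond=None)[0];k=abs(A@c-z)<.002;c=np.linalg.lstsq(A[k],z[k],rcond=None)[0]
    print(n,'lid',k.sum(),c.round(4),q[m][k].min(0),q[m][k].max(0))
cv2.imwrite('pics/s11.png',cv2.resize(s['image'][60:210,160:360,::-1],(800,600)))
"
```

```text
t 27.05 mach [0.2339 0.0986] z 0.2454 yaw 6.95 toolz [ 0.     0.002 -1.   ] F [-0.25 -0.17 -0.78] gap 0.004
top knob 104 [-0.00922609 -0.00260327] [0.01089409 0.01663099]
top lid 940 [-0.0007  0.0024  0.0833] [-0.04510654 -0.04241073] [0.04563073 0.04660098]
side knob 143 [-0.00903842 -0.00262473] [0.00945601 0.01768308]
side lid 677 [0.0043 0.0127 0.0829] [-0.04578609 -0.04351964] [0.04434443 0.04620138]
```

View pics/s11.png

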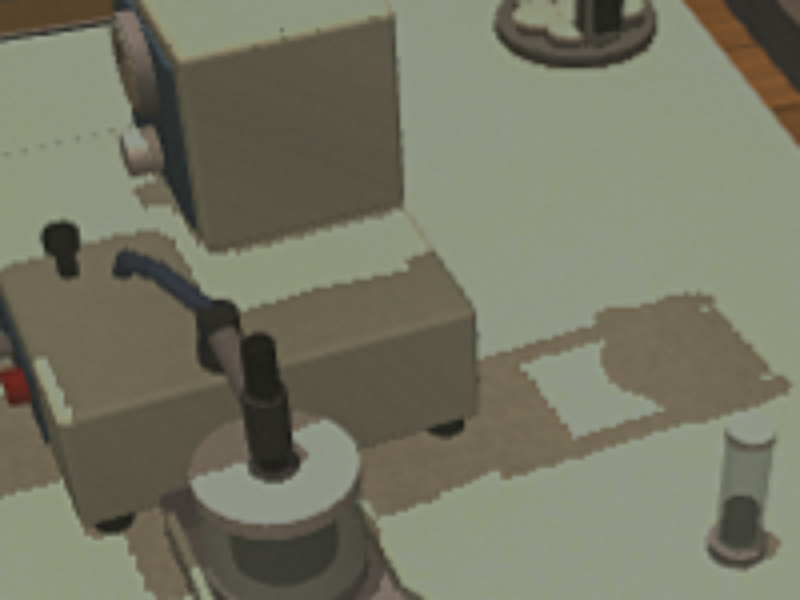

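The picture shows the spout over the middle of the lid (knob at 262,370 in the crop). The jar is flat, and the arm is clear of everything.

```bash
python3 -c "
from h import *
print(manip.sign_off())"
```

```text
the job is handed in; nothing more can be done
None
```

I handed the job in at about 27 s: the jar measured flat behind the lip, the spout was at its stop over the lid, and no bystander was touched; no verdict came back.

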